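# Put the step blocks away in the push-latched drawer

### The job

Put all the step blocks (the little dark steel staircases) lying on the bench away in the cabinet's drawer, which is latched: press the latch button on the cabinet once to release it, pull the drawer open by its handle to nearly its full travel, and lay every step block in the tray. Then push the drawer fully home while the latch is still released, and press the button once more so that it stays down and locks the drawer; leave everything else on the bench where it is.

Things in the scene. Friction and masses are not known exactly. Their poses are not given: they have to be found in the camera images.
- cabinet: Low grey drawer cabinet, fixed: 200 deep (x) x 290 wide (y) x 75 high. Origin under its centre; -x points out of its drawer front, towards the robot; z up. On its top, front corner on the +y side, a black latch housing 60 x 50, 30 high (top 105 above the bench) with a round steel push button 32 across coming out of it.
- latch_top (a point): Centre of the button's top face, moving with it; in the cabinet's frame at x -0.040, y +0.117. Height above the bench: 130 mm when up (released), 119 latched, 110 pressed right in. Press straight down, all the way, and let go. Relatch only with the drawer home: otherwise a bolt under the button meets the drawer's catch or stands in its way.
- plunger (a joint): Latch button travel (m), growing downwards: 0 = resting latched, drawer locked (so at the start); -0.011 = popped up, drawer free; +0.009 = stop. Push-push: each full press (to +0.008 or more) and release changes the state: latched pops up, popped up stays down at 0. A shallower press may change nothing. Spring 2.5 N (up) to 5 N (stop), damped: press at 50 mm/s or less, up to 12 N; it settles within 0.6 s.
- drawer (a joint): How far the drawer is open (m): 0 = fully home, stop at 0.112. It slides along the cabinet's -x, with 1 to 2 N of drag, stays where it is left, and has 5 mm of play when latched.
- drawer_handle (a point): Middle of the bar handle, moving with the drawer: a steel bar 10 mm thick, 110 long along the cabinet's y, 50 above the bench, its axis 45 in front of the front panel (40 mm free behind the bar). Home: x -0.157, y -0.024 in the cabinet's frame. The front panel is 290 wide, 12 thick, its top 71 above the bench.
- drawer_tray (a point): Middle of the drawer's inner floor, 12 mm above the bench, axes as the cabinet's, moving with the drawer (home: cabinet x -0.0445, y -0.024). Inside the tray measures 111 (x) x 218 (y), walls 38 high, front panel 59. Open 0.10 or more, nearly all the tray is clear of the cabinet. Under the cabinet's top there are 57 mm above the tray's floor.
- block1: Dark steel step block (three-step staircase), 48 long (x) x 28 wide (y) x 36 high, about 0.22 kg. Origin under its centre. Three equal steps 12 high: the lowest covers the whole length, the second x -0.008 to 0.024, the top one x 0.008 to 0.024. Starts standing on its base, on the bench to either side of the cabinet's front; 2 to 4 of the four are present.
- block2: Dark steel step block (three-step staircase), 48 long (x) x 28 wide (y) x 36 high, about 0.22 kg. Origin under its centre. Three equal steps 12 high: the lowest covers the whole length, the second x -0.008 to 0.024, the top one x 0.008 to 0.024. Starts standing on its base, on the bench to either side of the cabinet's front; 2 to 4 of the four are present.
- block3: Dark steel step block (three-step staircase), 48 long (x) x 28 wide (y) x 36 high, about 0.22 kg. Origin under its centre. Three equal steps 12 high: the lowest covers the whole length, the second x -0.008 to 0.024, the top one x 0.008 to 0.024. Starts standing on its base, on the bench to either side of the cabinet's front; 2 to 4 of the four are present.
- block4: Dark steel step block (three-step staircase), 48 long (x) x 28 wide (y) x 36 high, about 0.22 kg. Origin under its centre. Three equal steps 12 high: the lowest covers the whole length, the second x -0.008 to 0.024, the top one x 0.008 to 0.024. Starts standing on its base, on the bench to either side of the cabinet's front; 2 to 4 of the four are present.
- plate: Bystander: plain bright steel rectangular plate 44 x 34 x 16, origin under its centre. Leave alone.
- boss: Bystander: dark steel round stepped boss, 40 across, 30 high, origin under its centre. Leave alone.
- tin: Bystander: small round aluminium tin, 42 across, 40 high, origin under its centre. Leave alone.
- tape: Bystander: yellow tape measure 42 x 28 x 40, origin under its centre. Leave alone.
Things that resemble listed ones, but are neither listed nor needed, are in the scene too. Leave any orange or pink look-alike of the block2 alone.

How it is judged:
By the outcome, as a careful person would: the job done as asked, in the order asked, and still so for the second after the job is handed in, with the robot touching nothing.
Of block1, block2, block3, block4 only 2 to 4 are there at a start; the rules pass over those that are not, and their reading is None.
At some moment in a run one of block1, block2, block3, block4 may be knocked a few centimetres aside while the robot is not near it.
Once in a run the grip may slacken for a moment while it holds something.
It also fails if it takes over 210 s, if anything falls off the work surface, if the arm or the gripper's body presses on something with over 40 N, if the wrist force passes 120 N, or if a joint passes its speed limit or range.

### The arm

A 6-joint arm with a two-finger parallel gripper is mounted at the origin on the work surface. World frame = base frame: x ahead of the robot, y to its left, z up, the work surface at z = 0. Lengths are in mm, angles in degrees, forces in N, time in s.
With the tool pointing down it reaches from about 300 to 850 mm from the base axis. Payload 4.2 kg.
Tool frame: the origin (TCP) lies midway between the tips of the shut fingers; the grasp point (between the pads) lies 19 mm behind it; x points along the fingers, z is the direction in which the jaws open and shut, and the axes are right-handed (so a half turn about x gives the same grasp; the last joint's range is limited). The gripper opens to 91 mm and grips with 3 to 60 N. Pads are 32 mm wide; open, the fingers measure 118 mm over their backs; the gripper's body (76 mm by 178 mm) begins 60 mm behind the grasp point.
Start: joints at [63.312, 18.312, 89.639, -0, 72.044, -1.146], TCP at [247.933, 518.818, 213.976] pointing down, gripper open.
Joint ranges: [-177.97, 177.97], [-48.28, 115.42], [12.27, 149.76], [-77.06, 257.06], [2.81, 150.46], [-146.56, 146.56]. Speed limits (degrees/s): [147.25, 147.25, 180, 180, 180, 180].

### API

Orientations are given as [roll, pitch, yaw] about the fixed x, y, z axes, in that order (R = Rz(yaw) Ry(pitch) Rx(roll)).
In Python, from workcell import env gives the robot as it stands.
- The arm moves only by the tool send_rows, never from a script. Its argument "commands" is a list that holds one entry, the list of rows, each a list of 6 numbers: the shift along the tool's x, y, z normalised to -1 to 1, where 1 is 0.1 m, then the turn, a rotation vector about the tool's x, y, z normalised to -1 to 1, where 1 is 2 pi rad. In form: [[[x, y, z, wx, wy, wz], ...]]. A call has 1 to 20 rows; each row is the pose to reach, as a shift and turn from the pose commanded when the call began, along the tool's axes at that moment, turning the shorter way round; what a row does not reach only later rows make up. A row lasts 1/8 s, in which the tool goes at most 62.5 mm and 10.7 degrees, less where a joint would pass 70% of its speed; a pose out of reach is approached as far as the arm can. A call with a number of a shift or a turn outside -1 to 1 is refused whole. A call with a gripper value outside its range is refused whole. "jaw" is the closure, from -1 (fully open) to 1 (shut), so that 0 is half open, set as the call begins (left out, the last holds). The fingers move at their own pace and stop on an object; "force" is the grip in N (left out, the last holds). Time passes only in rows, so rows that repeat a pose let the fingers close. It gives the time, the measured TCP pose, the force and the opening at its end, in the units of the state.
- env.state(): the state, without advancing time (a new reading comes with each control period).
- env.grab_frame(name): name is "scene" or "side" or "wrist"; returns (picture, depth): 420x560x3 uint8, red, green, blue; 420x560 float32, mm along the optical axis (not along the pixel's ray), 0 where there is no reading.
- env.get_calibration(name): a dict with "mtx" (3x3 intrinsics, pixels), "camera_from_world" (4x4, takes a point from world to camera coordinates). Camera axes: x right, y up, looking along -z (the intrinsics and any distortion apply to the point x, -y, -z); pixel columns grow to the right and rows downward; lengths in mm; the calibration is good to about 2 mm. A picture is of the moment at which its call begins: read the wrist's pose just before it. get_calibration takes no time and is no camera call; for the wrist camera it gives the pose at the moment of the call.
- env.job_done(): hands the job in, once; it reports no verdict.
The state is a dict: "time_s": time; "qpos": joint angles; "qvel": joint speeds; "effort": joint torques, N m; "ee_pos": TCP position; "ee_rot": TCP orientation; "force": force on the tool from outside, world axes, zero at the start; "torque": the same for the moment, N m; "gripper_width": finger opening in mm.
Only numpy, scipy, OpenCV 4.12 (cv2) and the standard library are available. Lean on these libraries where they do the work, as an engineer would, in place of code of your own. Each camera call takes 0.05 s, during which the arm holds its last target.

## Working session

There is one attempt and no reset: what is moved stays moved. The work goes in short steps, Python scripts to look and compute and a tool call to move; the robot and the scene stay as the last step left them, time stands still between calls to the robot, and variables do not carry over. Pictures are saved under pics/ and viewed, and the job is handed in when it is done.

Besides the shell and the picture viewer there is one more tool, called after ">>>" as a command line: name --argument value ..., lists and objects as JSON in quotes. send_rows: Moves the arm, as the interface text tells. Its arguments: {"type":"object","properties":{"commands":{"type":"array","items":{"type":"array","items":{"type":"array","items":{"type":"number","minimum":-1,"maximum":1}}}},"jaw":{"type":"number"},"force":{"type":"number"}},"required":["commands"]}

```bash
ls; mkdir -p pics
python3 - <<'E'
from workcell import env
import cv2
print(env.state())
for n in ["scene","side","wrist"]:
    p,d=env.grab_frame(n); cv2.imwrite(f"pics/{n}0.png",p[:,:,::-1]); c=env.get_calibration(n); print(n,c)
E
```

```text
pics
{'time_s': 0.0, 'qpos': array([ 6.33113507e+01,  1.83517851e+01,  8.97091877e+01, -2.11582341e-03,
        7.20429899e+01, -1.14803993e+00]), 'qvel': array([ 0.069626  ,  0.03570548,  0.00831185, -0.02392641, -0.00575888,
       -0.12031487]), 'effort': array([ 7.74840373e-04, -4.12462807e+01, -2.31967646e+01,  7.26640876e-02,
        4.57542110e-02, -1.58470480e-04]), 'ee_pos': array([247.70490659, 518.32766989, 213.09999273]), 'ee_rot': array([ 179.96043568,   89.89601777, -115.57951953]), 'force': array([ 0.82109237,  0.44409828, -0.5794417 ]), 'torque': array([ 0.03993985, -0.0489324 , -0.03394631]), 'gripper_width': 91.21379530486315}
scene {'mtx': array([[501.89377114,   0.        , 281.53519874],
       [  0.        , 501.89377114, 214.59411282],
       [  0.        ,   0.        ,   1.        ]]), 'camera_from_world': array([[-8.65336513e-01,  5.01083757e-01, -1.03820770e-02,
         4.71900862e+02],
       [-2.76847638e-01, -4.60623594e-01,  8.43315653e-01,
         8.16175459e+01],
       [ 4.17789546e-01,  7.32626080e-01,  5.37318269e-01,
        -1.44639293e+03],
  
[... 447 characters left out ...]
    [-4.48179326e-01, -5.50852450e-01,  7.04057434e-01,
        -1.22882168e+03],
       [ 0.00000000e+00,  0.00000000e+00,  0.00000000e+00,
         1.00000000e+00]])}
wrist {'mtx': array([[363.57408382,   0.        , 274.53081372],
       [  0.        , 363.57408382, 207.72394802],
       [  0.        ,   0.        ,   1.        ]]), 'camera_from_world': array([[ 4.32398100e-01,  9.01682449e-01, -8.02660182e-04,
        -5.73771456e+02],
       [-8.65668467e-01,  4.14878344e-01, -2.80167922e-01,
         2.99092534e+01],
       [-2.52289492e-01,  1.21838915e-01,  9.59950671e-01,
        -3.91455453e+02],
       [ 0.00000000e+00,  0.00000000e+00,  0.00000000e+00,
         1.00000000e+00]])}
```

View pics/scene0.png

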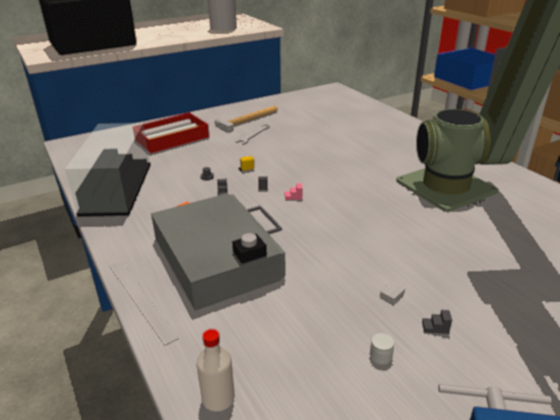

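View pics/side0.png

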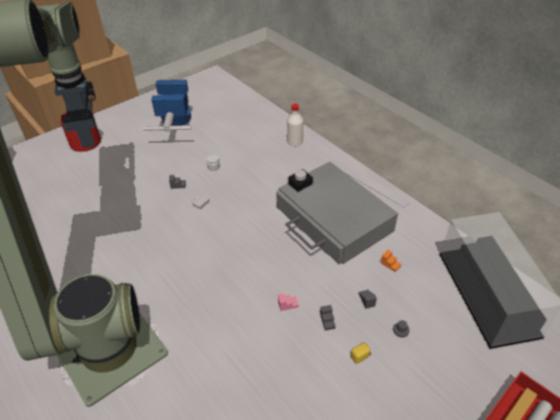

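View pics/wrist0.png

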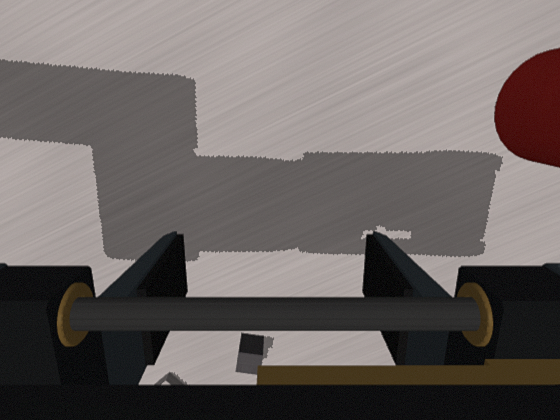

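The scene picture shows the cabinet at (215,245) with its button at (249,241). Dark blocks are at scene (438,322), (222,187) and (263,183), matching side (177,183), (368,298) and (328,317). The boss is at (207,173), the tape at (247,163), the tin at (382,348) and the plate at (393,292). The pink and orange look-alikes are left alone. Next I'll measure with depth.

```bash
cat > h.py <<'E'
from workcell import env
import cv2, numpy as np
def cloud(n, save=None):
    c=env.get_calibration(n) if n=="wrist" else None
    p,d=env.grab_frame(n)
    c=c or env.get_calibration(n)
    if save: cv2.imwrite(f"pics/{save}.png",p[:,:,::-1])
    K=c["mtx"];T=np.linalg.inv(c["camera_from_world"])
    v,u=np.mgrid[:420,:560]
    X=np.stack([(u-K[0,2])/K[0,0]*d,-(v-K[1,2])/K[1,1]*d,-d],-1)
    W=X@T[:3,:3].T+T[:3,3]; W[d<=0]=np.nan
    return p,W
def obj(p,W,zlo=5,zhi=60,box=(200,800,-500,600),dark=None):
    z=W[...,2]
    m=(z>zlo)&(z<zhi)&(W[...,0]>box[0])&(W[...,0]<box[1])&(W[...,1]>box[2])&(W[...,1]<box[3])
    if dark: m&=(p.max(-1)<dark)
    return m
E
python3 - <<'E'
from h import *
for n in ["scene","side"]:
    p,W=cloud(n)
    z=W[...,2]
    m=((z>70)&(z<80)&(W[...,0]>250)&(W[...,0]<900)&(abs(W[...,1])<350)).astype(np.uint8)
    k,l,s,c=cv2.connectedComponentsWithStats(m)
    i=1+s[1:,4].argmax(); P=W[l==i]
    print(n,"cab",s[i],cv2.minAreaRect(P[:,:2].astype(np.float32)),P[:,2].mean())
    m=((z>114)&(z<135)&(W[...,0]>250)&(W[...,0]<900)&(abs(W[...,1])<350)).astype(np.uint8)
    k,l,s,c=cv2.connectedComponentsWithStats(m)
    for i in range(1,k):
        if s[i,4]>20: print(" btn?",s[i],W[l==i].mean(0))
    m=obj(p,W,6,60).astype(np.uint8)
    k,l,s,c=cv2.connectedComponentsWithStats(m)
    for i in range(1,k):
        if 40<s[i,4]<3000:
            P=W[l==i]; print(" obj",s[i],P.mean(0).round(),P[:,2].max().round(),p[l==i].mean(0).round(), [np.round(q,1) for q in cv2.minAreaRect(P[:,:2].astype(np.float32))])
E
```

```text
scene cab [ 151  193  134   91 6271] ((704.44482421875, -29.962982177734375), (298.903564453125, 212.45751953125), 87.84300231933594) 74.83820803261658
 btn? [ 93 165  31  13 213] [ 853.73308875 -334.06290122  124.74758167]
 btn? [241 233  16  12 131] [676.17209317  92.52690815 118.55235365]
 btn? [204 344  18  14 167] [862.91847092 338.16639172 121.9770055 ]
 obj [238 156  17  15 185] [ 445. -386.   26.] 43.0 [153. 120.  19.] [array([ 443.9, -390.9]), array([47.9, 31.5]), np.float64(0.2)]
 obj [130 162  16  39 284] [ 767. -436.   31.] 60.0 [41. 39. 38.] [array([ 765.5, -437. ]), array([144.8,   6.4]), np.float64(61.2)]
 obj [200 167  14  12 111] [ 570. -403.   18.] 32.0 [70. 66. 64.] [array([ 570.8, -404. ]), array([31.4, 39.2]), np.float64(61.8)]
 obj [258 176  10  13 119] [ 459. -258.   25.] 39.0 [74. 69. 67.] [array([ 456.6, -260.7]), array([28.3, 26.3]), np.float64(56.5)]
 obj [217 179  11  16 155] [ 569. -295.   24.] 38.0 [74. 70. 68.] [array([ 568.4, -294.5]), array([53.5, 27.9]), np.float64(66.0)]
 obj [285 183  18  16 199] [ 406. -168.   21.] 39.0 [186.  98. 112.] [array([ 4
[... 1812 characters left out ...]
rray([141.2,   9.6]), np.float64(61.8)]
 obj [359 289  18  19 230] [ 564. -302.   25.] 42.0 [84. 80. 81.] [array([ 569.1, -295.4]), array([53.8, 29.6]), np.float64(65.9)]
 obj [278 293  21  18 260] [ 403. -178.   23.] 41.0 [192. 122. 137.] [array([ 407.5, -176.7]), array([32. , 48.2]), np.float64(63.4)]
 obj [320 305  16  25 294] [ 449. -277.   23.] 41.0 [91. 86. 87.] [array([ 450.3, -276.3]), array([51.9, 29.7]), np.float64(62.2)]
 obj [393 320  17  18 210] [ 564. -413.   19.] 36.0 [88. 83. 84.] [array([ 565.1, -412.3]), array([34.4, 38.7]), np.float64(23.4)]
 obj [351 342  21  22 304] [ 436. -400.   32.] 46.0 [176. 150.  69.] [array([ 442.2, -397.5]), array([27.4, 49.3]), np.float64(81.3)]
```

```bash
cat >> h.py <<'E'
from scipy.spatial.transform import Rotation as Ro
def Rtool(phi):
    f=np.radians(phi);return np.array([[0,-np.sin(f),np.cos(f)],[0,np.cos(f),np.sin(f)],[-1,0,0]])
def now():
    s=env.state(); return s["ee_pos"],Ro.from_euler("xyz",s["ee_rot"],degrees=True).as_matrix(),s
def plan(x,y,z,phi=None):
    p,R,s=now()
    d=R.T@(np.array([x,y,z])-p)/100
    Rt=Rtool(phi) if phi is not None else R
    w=Ro.from_matrix(R.T@Rt).as_rotvec()/(2*np.pi)
    print("at",p.round(1),"jaw",np.degrees(np.arctan2(R[1,2],R[0,2])).round(1),"tilt",np.degrees(np.arccos(-R[2,0])).round(2),"F",s["force"].round(1),"w",round(s["gripper_width"],1),"t",round(s["time_s"],2))
    print("d",d.round(3),"w",w.round(4),"maxrows",max(np.linalg.norm(d)*100/62.5,np.linalg.norm(w)*360/10.7).round(1))
cabC=np.array([710.5,-30.2]);cabYaw=-2.0
def cab(x,y):
    f=np.radians(cabYaw);return cabC+np.array([[np.cos(f),-np.sin(f)],[np.sin(f),np.cos(f)]])@np.array([x,y])
E
python3 - <<'E'
from h import *
p,R,s=now();print(R.round(3))
c=np.linalg.inv(env.get_calibration("wrist")["camera_from_world"]);print("cam in tool",R.T@(c[:3,3]-p), "look",R.T@(-c[:3,2]))
print(cab(-40,117),cab(-157,-24),cab(-44.5-108,-24))
plan(*cab(-40,117),200,88)
plan(*cab(-40,117),200,-92)
E
```

```text
[[-0.    -0.902  0.431]
 [-0.001  0.431  0.902]
 [-1.     0.    -0.001]]
cam in tool [-170.36798542   80.16696734   -0.68293513] look [ 9.59931663e-01 -2.80234152e-01  1.52424903e-04]
[674.60760803  88.12470663] [552.75805224 -48.70615887] [557.25531096 -48.8632066 ]
at [247.8 518.6 213.6] jaw 64.5 tilt 0.05 F [-0.2 -0.4 -0.7] w 91.3 t 0.25
d [ 0.137 -5.707 -2.044] w [-0.0654 -0.0001 -0.    ] maxrows 9.7
at [247.8 518.6 213.6] jaw 64.5 tilt 0.05 F [-0.2 -0.4 -0.7] w 91.3 t 0.25
d [ 0.137 -5.707 -2.044] w [ 4.346e-01 -0.000e+00  2.000e-04] maxrows 14.6
```

>>> send_rows --commands '[[[0, -1, -0.36, 0, 0, 0], [0, -1, -0.36, 0, 0, 0]]]' --jaw 1 --force 20

```text
time_s: 0.5
ee_pos: [323.4, 442.0, 213.8]
ee_rot: [-136.4, 90.0, -71.9]
force: [0.6, 0.8, 0.2]
gripper_width: 74.2
```

>>> send_rows --commands '[[[0, -1, -0.36, 0, 0, 0], [0, -1, -0.36, 0, 0, 0]]]'

```text
time_s: 0.75
ee_pos: [398.7, 365.8, 213.9]
ee_rot: [-96.6, 90.0, -32.2]
force: [-0.1, 0.3, 0.4]
gripper_width: 54.0
```

>>> send_rows --commands '[[[0, -1, -0.36, 0, 0, 0], [0, -1, -0.36, 0, 0, 0]]]'

```text
time_s: 1.0
ee_pos: [473.5, 290.1, 213.9]
ee_rot: [-82.4, 90.0, -18.0]
force: [0.6, -0.6, -0.1]
gripper_width: 33.9
```

>>> send_rows --commands '[[[0, -1, -0.36, 0, 0, 0], [0, -1, -0.36, 0, 0, 0]]]'

```text
time_s: 1.25
ee_pos: [548.2, 214.5, 213.9]
ee_rot: [-88.1, 90.0, -23.7]
force: [-0.4, 1.2, -0.6]
gripper_width: 14.2
```

Run:
```python
from h import *
plan(*cab(-40,117),200,88)
p,W=cloud("wrist","w1")
```

```text
at [548.2 214.5 213.9] jaw 64.4 tilt 0.01 F [-0.4  1.2 -0.6] w 14.2 t 1.25
d [ 0.139 -1.686 -0.593] w [-0.0656 -0.      0.    ] maxrows 2.9
```

View pics/w1.png

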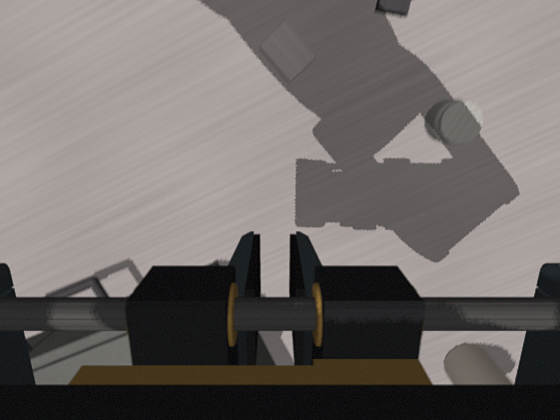

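The picture shows the tin (455,120), the plate (288,50) and the drawer handle at left; the button is out of view. Its position agrees between the two fixed views, so I carry on to it.

>>> send_rows --commands '[[[0, -0.9, -0.3, 0, 0, 0], [0, -0.9, -0.3, 0, 0, 0]]]'

```text
time_s: 1.55
ee_pos: [616.5, 148.7, 213.6]
ee_rot: [-116.9, 90.0, -52.6]
force: [-0.9, 0.8, -0.6]
gripper_width: 0.8
```

>>> send_rows --commands '[[[0.1, -0.78, -0.3, -0.02, 0, 0], [0.3, -0.78, -0.3, -0.045, 0, 0], [0.5, -0.78, -0.3, -0.0656, 0, 0], [0.5, -0.78, -0.3, -0.0656, 0, 0]]]'

```text
time_s: 2.05
ee_pos: [671.3, 89.6, 161.8]
ee_rot: [95.9, 89.7, -176.1]
force: [0.3, -0.0, 0.3]
gripper_width: 0.7
```

Run:
```python
from h import *
plan(*cab(-40,117),140,88)
for n in ["scene","side"]:
    p,W=cloud(n); 
    q=p[140:320,180:330] if n=="scene" else p[120:280,230:430]
    cv2.imwrite(f"pics/{n}1.png",cv2.resize(q,None,fx=4,fy=4)[:,:,::-1][:600,:800])
```

```text
at [671.3  89.6 161.8] jaw 88.0 tilt 0.27 F [ 0.3 -0.   0.3] w 0.7 t 2.05
d [ 0.217 -0.035 -0.013] w [-0.0001 -0.0001 -0.0007] maxrows 0.4
```

View pics/scene1.png

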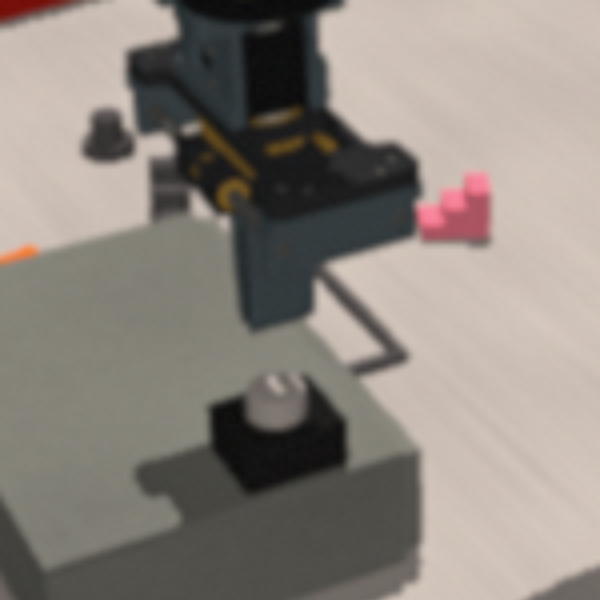

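View pics/side1.png

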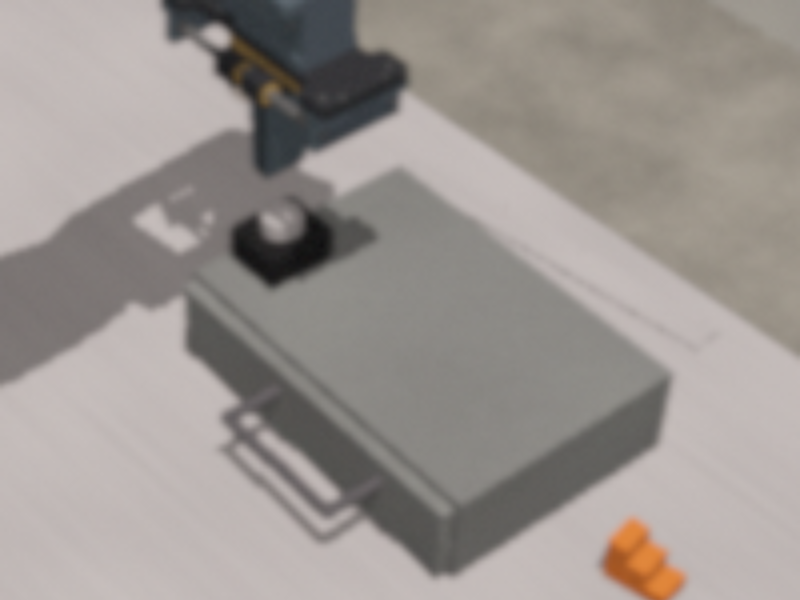

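Both views show the shut fingers over the button (scene crop 277,400; side crop 283,222). Now I press slowly.

>>> send_rows --commands '[[[0.2, -0.015, 0.03, 0, 0, 0], [0.34, -0.015, 0.03, 0, 0, 0], [0.39, -0.015, 0.03, 0, 0, 0], [0.39, -0.015, 0.03, 0, 0, 0]]]'

```text
time_s: 2.65
ee_pos: [674.1, 92.9, 125.1]
ee_rot: [-47.7, 90.0, 40.4]
force: [-0.3, -0.2, 0.0]
gripper_width: 0.2
```

Run:
```python
from h import *
plan(*cab(-40,117),110,88)
```

```text
at [674.1  92.9 125.1] jaw 88.1 tilt 0.01 F [-0.3 -0.2  0. ] w 0.2 t 2.65
d [ 0.151 -0.007 -0.048] w [0.0002 0.     0.    ] maxrows 0.3
```

>>> send_rows --commands '[[[0.03, 0, -0.045, 0, 0, 0], [0.06, 0, -0.045, 0, 0, 0], [0.09, 0, -0.045, 0, 0, 0], [0.11, 0, -0.045, 0, 0, 0], [0.13, 0, -0.045, 0, 0, 0], [0.145, 0, -0.045, 0, 0, 0], [0.15, 0, -0.045, 0, 0, 0]]]'

```text
time_s: 3.52
ee_pos: [674.2, 87.9, 110.9]
ee_rot: [-111.9, 89.9, -23.8]
force: [-0.2, -2.7, 5.9]
gripper_width: 0.7
```

>>> send_rows --commands '[[[0.01, 0, 0, 0, 0, 0], [0.015, 0, 0, 0, 0, 0], [0.015, 0, 0, 0, 0, 0]]]'

```text
time_s: 3.9
ee_pos: [674.3, 87.9, 110.3]
ee_rot: [-105.6, 89.9, -17.5]
force: [-2.4, -2.5, 8.8]
gripper_width: 0.3
```

Force rises at the stop (8.8 N at 110.3), so I lift off.

>>> send_rows --commands '[[[-0.05, 0, 0, 0, 0, 0], [-0.1, 0, 0, 0, 0, 0], [-0.15, 0, 0, 0, 0, 0], [-0.22, 0, 0, 0, 0, 0], [-0.4, 0, 0, 0, 0, 0], [-0.7, 0, 0, 0, 0, 0], [-0.7, 0, 0, 0, 0, 0]]]'

```text
time_s: 4.78
ee_pos: [675.6, 88.7, 182.0]
ee_rot: [-78.6, 89.6, 9.5]
force: [0.7, -0.6, -0.6]
gripper_width: 0.7
```

Run:
```python
from h import *
for n in ["scene","side"]:
    p,W=cloud(n); z=W[...,2]
    m=(z>112)&(z<145)&(np.hypot(W[...,0]-674,W[...,1]-88)<22)
    print(n,m.sum(),np.percentile(z[m],[50,80,95]).round(1),W[m&(z>np.percentile(z[m],60))].mean(0).round(1))
plan(*cab(-157,-24),130,-2)
plan(*cab(-157,-24),130,178)
```

```text
scene 210 [127.3 130.2 131.3] [674.7  90.6 130.2]
side 113 [128.3 131.3 133.7] [675.4  85.2 131.5]
at [673.7  88.4 178.6] jaw 88.1 tilt 0.02 F [0.6 0.3 1.2] w -0.1 t 4.88
d [ 0.486  1.163 -1.411] w [ 2.502e-01  1.000e-04 -0.000e+00] maxrows 8.4
at [673.7  88.4 178.6] jaw 88.1 tilt 0.02 F [0.6 0.3 1.2] w -0.1 t 4.88
d [ 0.486  1.163 -1.411] w [-2.498e-01  0.000e+00  1.000e-04] maxrows 8.4
```

Popped up: the button top reads about 130. Next, the handle.

>>> send_rows --commands '[[[0, 0.9, -0.7, 0.1, 0, 0], [0, 0.9, -0.7, 0.1, 0, 0], [0, 0.9, -1, 0.25, 0, 0], [0, 0.9, -1, 0.25, 0, 0], [0, 0.9, -1, 0.25, 0, 0], [0, 0.9, -1, 0.25, 0, 0], [0, 0.9, -1, 0.25, 0, 0], [0, 0.9, -1, 0.25, 0, 0], [0, 0.9, -1, 0.25, 0, 0], [0, 0.9, -1, 0.25, 0, 0]]]' --jaw 0.12

```text
time_s: 6.12
ee_pos: [579.8, -8.5, 177.3]
ee_rot: [175.9, 89.9, 174.0]
force: [-1.5, 0.9, -0.6]
gripper_width: 40.3
```

Run:
```python
from h import *
plan(*cab(-157,-24),110,-2)
```

```text
at [579.8  -8.5 177.3] jaw -1.9 tilt 0.14 F [-1.5  0.9 -0.6] w 40.3 t 6.12
d [ 0.673 -0.411 -0.256] w [ 0.0004 -0.0004 -0.    ] maxrows 1.3
```

>>> send_rows --commands '[[[0, -0.41, -0.26, 0, 0, 0], [0.3, -0.41, -0.26, 0, 0, 0], [0.67, -0.41, -0.26, 0, 0, 0], [0.67, -0.41, -0.26, 0, 0, 0], [0.67, -0.41, -0.26, 0, 0, 0]]]'

```text
time_s: 6.75
ee_pos: [553.9, -48.7, 112.3]
ee_rot: [0.9, 89.9, -1.0]
force: [-0.3, -0.7, 0.6]
gripper_width: 39.9
```

Run:
```python
from h import *
plan(*cab(-157,-24),32,-2)
p,W=cloud("wrist","w2"); p,W2=cloud("side"); cv2.imwrite("pics/side2.png",cv2.resize(p[150:300,230:430],None,fx=4,fy=4)[:,:,::-1])
for W in (W,W2):
  z=W[...,2]; m=(z>47)&(z<62)&(W[...,0]>530)&(W[...,0]<568)&(abs(W[...,1]+48)<70); P=W[m]; print(m.sum(),P.mean(0) if m.sum() else 0,np.percentile(P[:,0],[5,50,95]) if m.sum() else 0)
```

```text
at [553.9 -48.7 112.3] jaw -1.9 tilt 0.07 F [-0.3 -0.7  0.6] w 39.9 t 6.75
d [ 0.803 -0.001 -0.013] w [ 0.0003  0.0002 -0.    ] maxrows 1.3
2882 [552.59421459 -40.69715781  53.36090612] [545.9047796  551.8103943  564.23343123]
163 [553.10959215 -53.93578979  54.34789892] [546.62144641 552.42366302 563.46821045]
```

View pics/w2.png

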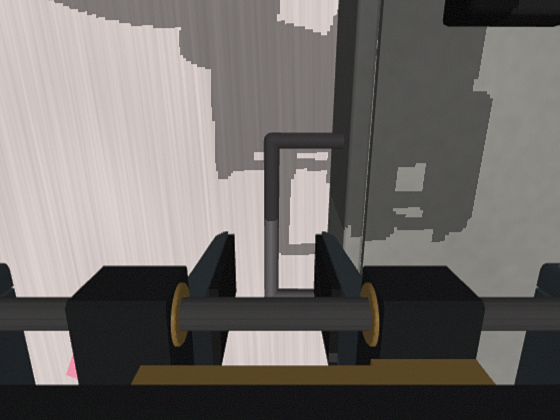

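View pics/side2.png

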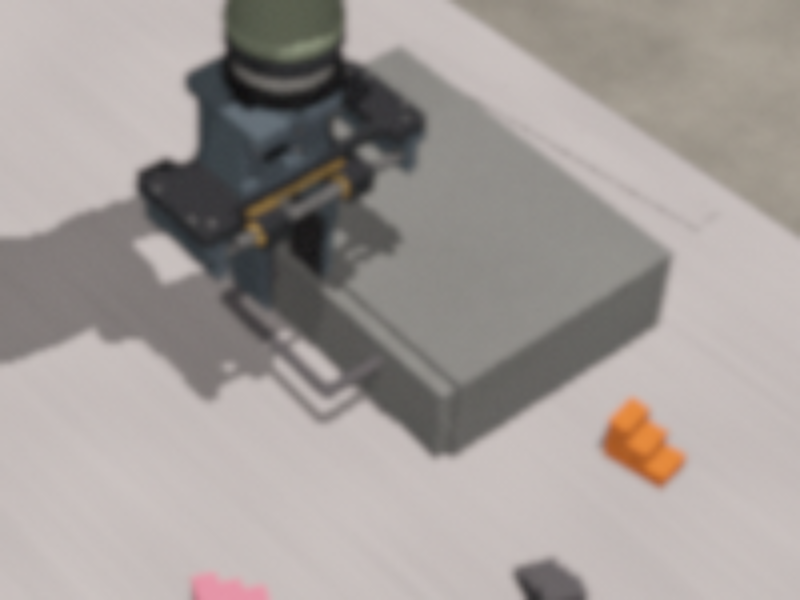

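The wrist view shows the bar (column 272) midway between the fingers (235 and 315), with the panel beyond the far finger. I lower and grip.

>>> send_rows --commands '[[[0.3, 0, -0.015, 0, 0, 0], [0.55, 0, -0.015, 0, 0, 0], [0.8, 0, -0.015, 0, 0, 0], [0.8, 0, -0.015, 0, 0, 0]]]'

```text
time_s: 7.35
ee_pos: [551.2, -48.5, 31.0]
ee_rot: [173.0, 89.9, 171.1]
force: [-0.3, 0.3, -0.0]
gripper_width: 40.3
```

>>> send_rows --commands '[[[0, 0, 0, 0, 0, 0], [0, 0, 0, 0, 0, 0], [0, 0, 0, 0, 0, 0], [0, 0, 0, 0, 0, 0], [0, 0, 0, 0, 0, 0]]]' --jaw 1 --force 30

```text
time_s: 7.98
ee_pos: [552.1, -48.7, 32.2]
ee_rot: [4.1, 89.9, 2.2]
force: [-1.3, 0.3, 5.8]
gripper_width: 9.0
```

>>> send_rows --commands '[[[0, 0, -0.05, 0, 0, 0], [0, 0, -0.15, 0, 0, 0], [0, 0, -0.27, 0, 0, 0], [0, 0, -0.4, 0, 0, 0], [0, 0, -0.53, 0, 0, 0], [0, 0, -0.66, 0, 0, 0], [0, 0, -0.79, 0, 0, 0], [0, 0, -0.9, 0, 0, 0], [0, 0, -0.97, 0, 0, 0], [0, 0, -1, 0, 0, 0]]]'

```text
time_s: 9.22
ee_pos: [451.6, -44.9, 32.1]
ee_rot: [23.3, 89.9, 21.4]
force: [1.9, 2.5, 6.9]
gripper_width: 9.0
```

>>> send_rows --commands '[[[0, 0, -0.04, 0, 0, 0], [0, 0, -0.08, 0, 0, 0], [0, 0, -0.08, 0, 0, 0]]]'

```text
time_s: 9.6
ee_pos: [443.3, -44.6, 32.1]
ee_rot: [52.3, 89.9, 50.3]
force: [-0.6, 2.9, 9.5]
gripper_width: 9.1
```

>>> send_rows --commands '[[[0, 0, 0, 0, 0, 0], [0, 0, 0, 0, 0, 0], [0, 0, 0, 0, 0, 0], [0, 0, 0, 0, 0, 0], [-0.3, 0, 0, 0, 0, 0], [-0.9, 0, 0, 0, 0, 0], [-1, 0, 0, 0, 0, 0]]]' --jaw 0.12

```text
time_s: 10.48
ee_pos: [446.2, -45.4, 134.8]
ee_rot: [-4.8, 89.6, -6.7]
force: [-0.0, 0.2, -0.5]
gripper_width: 40.3
```

Run:
```python
from h import *
plan(450,-276,160,-28)
p,W=cloud("side","side3")
z=W[...,2]; m=(z>66)&(z<74)&(W[...,0]<620)&(W[...,0]>420)&(abs(W[...,1]+30)<160)
P=W[m];print(m.sum(),cv2.minAreaRect(P[:,:2].astype(np.float32)))
```

```text
at [446.2 -45.4 134.8] jaw -1.9 tilt 0.44 F [-0.   0.2 -0.5] w 40.3 t 10.47
d [-0.249 -2.304  0.117] w [ 0.0724  0.0012 -0.0002] maxrows 3.7
370 ((555.0948486328125, -30.215835571289062), (285.02520751953125, 134.82427978515625), 88.37682342529297)
```

View pics/side3.png

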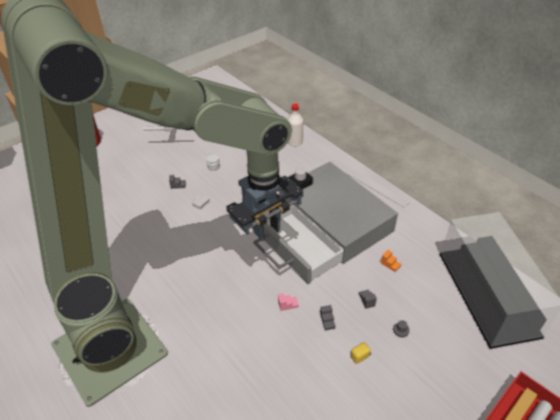

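The drawer stands open with its tray at side (310,240), and the blocks are unmoved at (328,317) and (368,298). Next is the nearest block, C.

>>> send_rows --commands '[[[-0.2, -0.95, 0.05, 0, 0, 0], [-0.2, -0.95, 0.05, 0, 0, 0]]]'

```text
time_s: 10.78
ee_pos: [445.0, -141.5, 150.6]
ee_rot: [176.1, 89.9, 174.1]
force: [0.2, 0.2, -0.6]
gripper_width: 40.5
```

>>> send_rows --commands '[[[0, -0.8, 0.05, 0, 0, 0], [0, -0.8, 0.05, 0, 0, 0]]]'

```text
time_s: 11.02
ee_pos: [447.1, -222.7, 149.8]
ee_rot: [164.7, 89.9, 162.6]
force: [-1.1, 0.4, -0.4]
gripper_width: 40.2
```

>>> send_rows --commands '[[[0, -0.4, 0, 0.07, 0, 0], [0, -0.4, 0, 0.07, 0, 0], [0, -0.4, 0, 0.07, 0, 0], [0, -0.4, 0, 0.07, 0, 0]]]' --jaw -0.3

```text
time_s: 11.52
ee_pos: [445.9, -259.4, 150.1]
ee_rot: [169.0, 89.8, 141.9]
force: [-0.4, -0.1, 0.1]
gripper_width: 59.4
```

```bash
cat >> h.py <<'E'
def block(save, cx, cy, r=60):
    p,W=cloud("wrist",save); z=W[...,2]
    near=(np.hypot(W[...,0]-cx,W[...,1]-cy)<r)&(p.max(-1)<125)
    out=[]
    for lo,hi in ((8,60),(30,42),(19,29),(7,17)):
        m=(near&(z>lo)&(z<hi)).astype(np.uint8)
        k,l,s,c=cv2.connectedComponentsWithStats(m)
        if k<2: print(lo,hi,"none"); continue
        i=1+s[1:,4].argmax(); P=W[l==i]
        print((lo,hi),s[i],P.mean(0).round(1),[np.round(q,1) for q in cv2.minAreaRect(P[:,:2].astype(np.float32))])
E
python3 - <<'E'
from h import *
plan(450,-276,160,-28)
block("w3",450,-276)
E
```

```text
at [ 445.9 -259.4  150.1] jaw -27.1 tilt 0.17 F [-0.4 -0.1  0.1] w 59.4 t 11.53
d [-0.1   -0.129  0.112] w [ 0.0026 -0.0005 -0.0001] maxrows 0.3
(8, 60) [ 271  184   35   53 1745] [ 450.  -271.8   25.1] [array([ 447.8, -276.2]), array([48.9, 27.9]), np.float64(62.4)]
(30, 42) [271 189  35  22 698] [ 455.6 -261.4   35.4] [array([ 455.3, -262.1]), array([16.6, 27.7]), np.float64(62.2)]
(19, 29) [271 210  33  14 450] [ 446.8 -277.4   23.5] [array([ 447.2, -277.5]), array([12.6, 27.6]), np.float64(62.1)]
(7, 17) [271 224  31  13 399] [ 439.3 -292.1   11.5] [array([ 439.3, -292.2]), array([12.8, 27.2]), np.float64(62.7)]
```

View pics/w3.png

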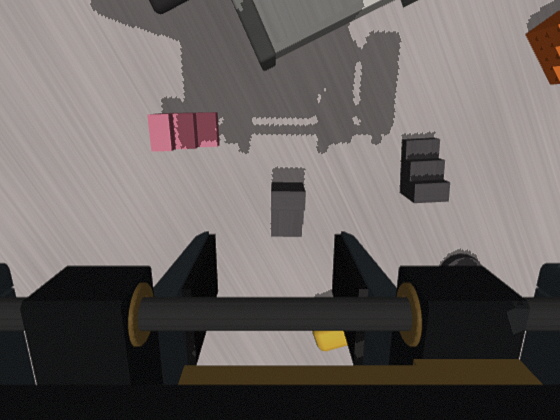

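The block is at (288,210): base centre (447.8,-276.2), axis 62.4°, tall end up-image, and the step heights of 35/23/11 agree. Next is the grasp.

Run:
```python
from h import *
plan(450.5,-271,60,-27.6)
```

```text
at [ 446.  -259.4  150.3] jaw -27.0 tilt 0.14 F [-0.1 -0.1 -0.3] w 58.8 t 11.57
d [ 0.903 -0.083  0.095] w [ 0.0016 -0.0004 -0.0001] maxrows 1.5
```

>>> send_rows --commands '[[[0, -0.083, 0.095, 0.0016, 0, 0], [0.5, -0.083, 0.095, 0.0016, 0, 0], [0.9, -0.083, 0.095, 0.0016, 0, 0], [0.9, -0.083, 0.095, 0.0016, 0, 0]]]'

```text
time_s: 12.08
ee_pos: [449.5, -271.1, 58.8]
ee_rot: [175.5, 89.6, 147.8]
force: [0.5, -0.1, 0.3]
gripper_width: 59.0
```

Run:
```python
from h import *
plan(450.5,-271,6,-27.6)
```

```text
at [ 449.5 -271.1   58.8] jaw -27.7 tilt 0.39 F [ 0.5 -0.1  0.3] w 59.0 t 12.07
d [0.528 0.006 0.012] w [-0.0002 -0.0011 -0.0001] maxrows 0.8
```

>>> send_rows --commands '[[[0.25, 0, 0.01, 0, 0, 0], [0.45, 0, 0.01, 0, 0, 0], [0.53, 0, 0.01, 0, 0, 0], [0.53, 0, 0.01, 0, 0, 0]]]'

```text
time_s: 12.58
ee_pos: [452.8, -272.9, 9.2]
ee_rot: [-1.4, 89.9, -29.1]
force: [0.4, -0.6, 0.3]
gripper_width: 59.4
```

>>> send_rows --commands '[[[0, 0, 0, 0, 0, 0], [0, 0, 0, 0, 0, 0], [0, 0, 0, 0, 0, 0], [0, 0, 0, 0, 0, 0], [0, 0, 0, 0, 0, 0]]]' --jaw 1 --force 40

```text
time_s: 13.2
ee_pos: [452.1, -272.4, 8.7]
ee_rot: [135.3, 90.0, 107.6]
force: [-0.4, 0.5, 2.3]
gripper_width: 28.0
```

>>> send_rows --commands '[[[-0.1, 0, 0, 0, 0, 0], [-0.4, 0, 0, 0, 0, 0], [-0.9, 0, 0, 0, 0, 0], [-1, 0, 0, 0, 0, 0]]]'

```text
time_s: 13.7
ee_pos: [454.0, -273.6, 111.7]
ee_rot: [-3.5, 89.6, -31.2]
force: [-0.4, 0.6, -1.7]
gripper_width: 27.5
```

Run:
```python
from h import *
for dy in (-65,0,65):
    print(dy,cab(-44.5-109,-24+dy).round(1))
plan(*cab(-44.5-109,-24-65),115,-92)
```

```text
-65 [ 554.  -113.8]
0 [556.3 -48.8]
65 [558.5  16.1]
at [ 454.  -273.6  111.7] jaw -27.7 tilt 0.4 F [-0.4  0.6 -1.7] w 27.5 t 13.7
d [-0.032  1.88   0.143] w [ 0.1786  0.001  -0.0006] maxrows 6.0
```

>>> send_rows --commands '[[[0, 0.9, 0.07, 0.09, 0, 0], [0, 0.9, 0.07, 0.09, 0, 0], [0, 0.9, 0.07, 0.09, 0, 0], [0, 0.9, 0.07, 0.09, 0, 0]]]'

```text
time_s: 14.2
ee_pos: [499.6, -195.3, 107.4]
ee_rot: [-142.0, 89.9, 158.0]
force: [-0.5, 0.2, -1.8]
gripper_width: 27.7
```

Run:
```python
from h import *
plan(*cab(-44.5-106,-24-65),110,-92)
```

```text
at [ 499.6 -195.3  107.4] jaw -60.0 tilt 0.13 F [-0.5  0.2 -1.8] w 27.7 t 14.2
d [-0.026  0.904 -0.418] w [ 0.0889 -0.0002  0.0003] maxrows 3.0
```

>>> send_rows --commands '[[[-0.02, 0.9, -0.42, 0.089, 0, 0], [-0.02, 0.9, -0.42, 0.089, 0, 0], [-0.02, 0.9, -0.42, 0.089, 0, 0], [-0.02, 0.9, -0.42, 0.089, 0, 0]]]'

```text
time_s: 14.7
ee_pos: [556.7, -114.7, 109.7]
ee_rot: [-100.6, 89.9, 167.4]
force: [-0.6, 0.9, -0.6]
gripper_width: 27.7
```

Run:
```python
from h import *
plan(*cab(-44.5-106,-24-65),25,-92)
p,W=cloud("side","side4"); p,W=cloud("wrist","w4")
z=W[...,2]; 
m=(z>3)&(z<22)&(W[...,0]>450)&(W[...,0]<630)&(abs(W[...,1]+48)<140)
P=W[m];print(m.sum(),cv2.minAreaRect(P[:,:2].astype(np.float32)),P[:,2].mean())
```

```text
at [ 556.7 -114.7  109.7] jaw -91.9 tilt 0.09 F [-0.6  0.9 -0.6] w 27.7 t 14.7
d [ 0.847  0.003 -0.008] w [ 0.0002 -0.      0.0003] maxrows 1.4
29334 ((549.8215942382812, -33.442237854003906), (246.90090942382812, 102.12836456298828), 87.64257049560547) 11.917442277100161
```

View pics/w4.png

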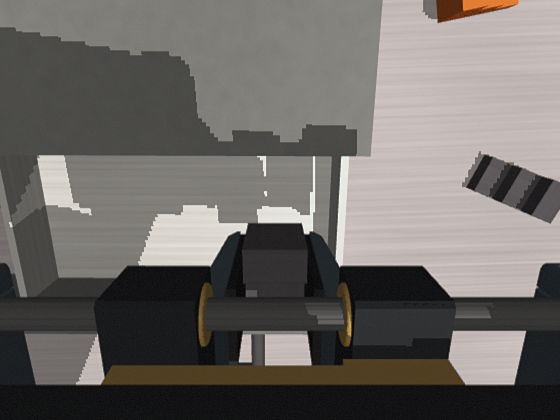

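View pics/side4.png

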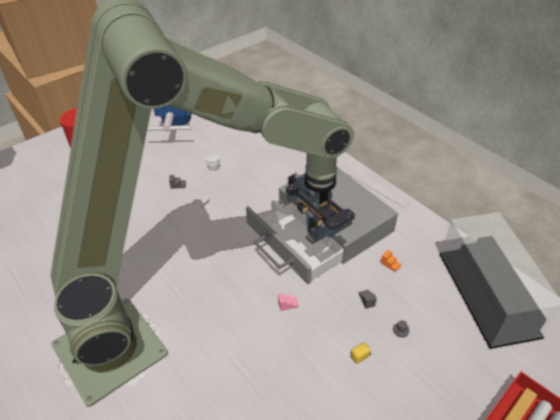

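Run:
```python
from h import *
p,W=cloud("wrist"); z=W[...,2]
f=np.radians(-cabYaw); X=W[...,0]-cabC[0];Y=W[...,1]-cabC[1]
cx=X*np.cos(f)-Y*np.sin(f); cy=X*np.sin(f)+Y*np.cos(f)
m=(z>46)&(z<54)&(cx>-215)&(cx<-105)&(cy<-110)&(cy>-170)
print("wall top cy",np.percentile(cy[m],[2,50,98]),m.sum())
m=(z>10)&(z<15)&(cx>-230)&(cx<-105)&(cy<130)&(cy>-134)
print("floor cy",np.percentile(cy[m],[1,99]),"cx",np.percentile(cx[m],[1,99]),m.sum())
m=(z>66)&(z<75)&(cx>-240)&(cx<-190)&(abs(cy)<140); print("panel cx",np.percentile(cx[m],[2,50,98]) if m.sum() else None)
m=(z>70)&(z<80)&(cx>-125)&(abs(cy)<140); print("cab front cx",np.percentile(cx[m],[0.5,2]),np.percentile(cy[m],[0.5,2]))
```

```text
wall top cy [-136.98780293 -134.3376191  -131.94705066] 900
floor cy [-130.12786377   85.88634795] cx [-207.54046206 -111.09427208] 27986
panel cx [-221.77428713 -220.15372358 -218.72204904]
cab front cx [-100.93091549  -99.66955654] [-138.97410104 -136.0289969 ]
```

The wrist view shows the block held at (275,255). The tray walls sit where the model puts them (inner wall at cabinet y about -132, panel at x -220). I lower the block and let go.

>>> send_rows --commands '[[[0.3, 0, -0.04, 0, 0, 0], [0.55, 0, -0.04, 0, 0, 0], [0.75, 0, -0.04, 0, 0, 0], [0.84, 0, -0.04, 0, 0, 0], [0.87, 0, -0.04, 0, 0, 0], [0.87, 0, -0.04, 0, 0, 0]]]'

```text
time_s: 15.6
ee_pos: [557.8, -111.0, 23.9]
ee_rot: [85.1, 89.9, -7.0]
force: [0.0, -0.2, -1.2]
gripper_width: 27.6
```

>>> send_rows --commands '[[[0.015, 0, 0, 0, 0, 0], [0.025, 0, 0, 0, 0, 0], [0.025, 0, 0, 0, 0, 0]]]'

```text
time_s: 15.98
ee_pos: [557.5, -110.7, 21.1]
ee_rot: [96.2, 90.0, 4.0]
force: [-0.3, -0.2, -1.3]
gripper_width: 27.9
```

>>> send_rows --commands '[[[0, 0, 0, 0, 0, 0], [0, 0, 0, 0, 0, 0], [0, 0, 0, 0, 0, 0], [-0.2, 0, 0, 0, 0, 0], [-0.6, 0, 0, 0, 0, 0], [-1, 0, 0, 0, 0, 0], [-1, 0, 0, 0, 0, 0]]]' --jaw 0.12

```text
time_s: 16.85
ee_pos: [559.7, -111.2, 124.4]
ee_rot: [80.3, 89.6, -11.8]
force: [-0.1, 0.2, -0.4]
gripper_width: 39.9
```

Run:
```python
from h import *
p,W=cloud("wrist","w5")
plan(569,-295,150,-24)
```

```text
at [ 558.2 -110.9  122.3] jaw -92.1 tilt 0.19 F [ 0.3  0.4 -0.3] w 40.2 t 16.9
d [-0.275  0.178  1.836] w [-0.1893  0.0004 -0.0004] maxrows 6.4
```

View pics/w5.png

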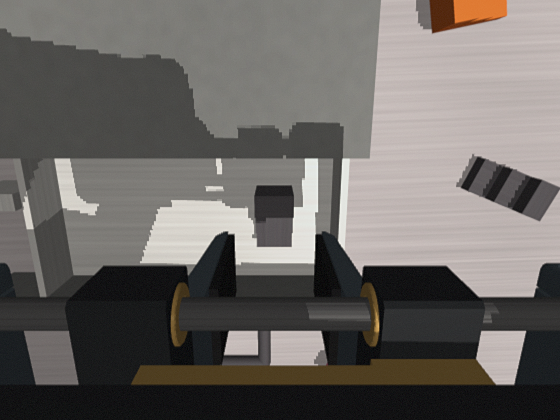

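Block C stands in the tray at (274,215). Next is B, seen at (508,187).

>>> send_rows --commands '[[[-0.2, 0.05, 0.95, -0.08, 0, 0], [-0.2, 0.05, 0.95, -0.08, 0, 0], [-0.2, 0.05, 0.95, -0.08, 0, 0]]]' --jaw -0.3

```text
time_s: 17.27
ee_pos: [558.3, -208.3, 139.8]
ee_rot: [-116.5, 89.9, -179.7]
force: [-0.5, 0.4, -0.0]
gripper_width: 59.1
```

Run:
```python
from h import *
plan(569,-290,150,-24)
```

```text
at [ 558.3 -208.3  139.8] jaw -63.2 tilt 0.07 F [-0.5  0.4 -0. ] w 59.1 t 17.27
d [-0.103 -0.273  0.778] w [-1.09e-01 -2.00e-04  1.00e-04] maxrows 3.7
```

>>> send_rows --commands '[[[-0.1, -0.27, 0.78, -0.109, 0, 0], [-0.1, -0.27, 0.78, -0.109, 0, 0], [-0.1, -0.27, 0.78, -0.109, 0, 0], [-0.1, -0.27, 0.78, -0.109, 0, 0], [-0.1, -0.27, 0.78, -0.109, 0, 0]]]'

```text
time_s: 17.9
ee_pos: [568.9, -287.4, 149.1]
ee_rot: [174.6, 89.8, 150.4]
force: [-0.7, -0.3, 0.2]
gripper_width: 59.4
```

Run:
```python
from h import *
plan(569,-290,60,-24)
block("w6",569,-295)
```

```text
at [ 568.9 -287.4  149.1] jaw -24.2 tilt 0.18 F [-0.7 -0.3  0.2] w 59.4 t 17.9
d [ 0.891 -0.024  0.015] w [-0.0005 -0.0005 -0.    ] maxrows 1.4
(8, 60) [ 262  175   34   64 2097] [ 567.9 -294.1   23.7] [array([ 567.8, -294. ]), array([48.8, 27.9]), np.float64(66.1)]
(30, 42) [262 218  34  21 701] [ 561.8 -307.9   35.2] [array([ 561.6, -308.7]), array([16.9, 27.6]), np.float64(65.8)]
(19, 29) [262 196  33  22 702] [ 567.7 -294.    23.6] [array([ 567.7, -293.8]), array([16.7, 27.3]), np.float64(65.9)]
(7, 17) [262 175  33  21 682] [ 574.5 -279.4   11.6] [array([ 574.3, -279.3]), array([16.7, 27.9]), np.float64(65.9)]
```

View pics/w6.png

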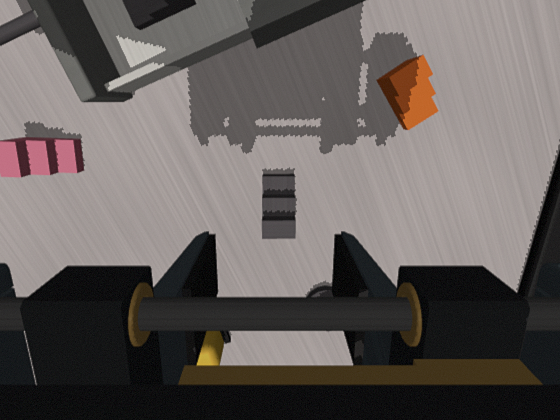

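Block B is at (278,205) in the picture: centre (567.8,-294), axis 66°, tall end down-image. I grasp it 5 mm towards the tall end.

>>> send_rows --commands '[[[0, -0.115, 0.02, 0, 0, 0], [0.5, -0.115, 0.02, 0, 0, 0], [0.89, -0.115, 0.02, 0, 0, 0], [0.89, -0.115, 0.02, 0, 0, 0]]]'

```text
time_s: 18.45
ee_pos: [564.4, -298.3, 58.7]
ee_rot: [176.4, 89.6, 152.2]
force: [0.4, -1.1, -0.4]
gripper_width: 59.0
```

Run:
```python
from h import *
plan(565.8,-298.6,8,-24)
```

```text
at [ 564.4 -298.3   58.7] jaw -24.2 tilt 0.43 F [ 0.4 -1.1 -0.4] w 59.0 t 18.45
d [0.507 0.003 0.018] w [-0.0004 -0.0012 -0.0001] maxrows 0.8
```

>>> send_rows --commands '[[[0.25, 0, 0, 0, 0, 0], [0.45, 0, 0, 0, 0, 0], [0.52, 0, 0, 0, 0, 0], [0.52, 0, 0, 0, 0, 0]]]'

```text
time_s: 18.95
ee_pos: [567.5, -299.5, 11.0]
ee_rot: [-3.5, 89.9, -27.6]
force: [-0.0, 0.4, 0.4]
gripper_width: 59.1
```

>>> send_rows --commands '[[[0, 0, 0, 0, 0, 0], [0, 0, 0, 0, 0, 0], [0, 0, 0, 0, 0, 0], [0, 0, 0, 0, 0, 0], [0, 0, 0, 0, 0, 0]]]' --jaw 1 --force 40

```text
time_s: 19.58
ee_pos: [567.0, -299.1, 10.3]
ee_rot: [8.1, 90.0, -16.1]
force: [-1.3, 0.5, 3.3]
gripper_width: 27.7
```

>>> send_rows --commands '[[[-0.1, 0, 0, 0, 0, 0], [-0.4, 0, 0, 0, 0, 0], [-0.9, 0, 0, 0, 0, 0], [-1, 0, 0, 0, 0, 0]]]'

```text
time_s: 20.08
ee_pos: [568.8, -300.0, 113.8]
ee_rot: [-3.8, 89.6, -27.9]
force: [-0.0, -0.9, -1.7]
gripper_width: 27.9
```

Run:
```python
from h import *
plan(*cab(-44.5-115,-24+0),115,-92)
```

```text
at [ 568.8 -300.   113.8] jaw -24.1 tilt 0.41 F [-0.  -0.9 -1.7] w 27.9 t 20.07
d [-0.022  2.219 -1.196] w [ 0.1886  0.0011 -0.0006] maxrows 6.3
```

>>> send_rows --commands '[[[0, 0.8, -0.45, 0.07, 0, 0], [0, 0.8, -0.45, 0.07, 0, 0], [0, 0.8, -0.45, 0.07, 0, 0]]]'

```text
time_s: 20.45
ee_pos: [557.0, -204.9, 108.7]
ee_rot: [-160.8, 89.8, 149.8]
force: [-0.6, -0.1, -2.0]
gripper_width: 27.7
```

Run:
```python
from h import *
plan(*cab(-157.5,-24+0),112,-92)
```

```text
at [ 557.  -204.9  108.7] jaw -49.3 tilt 0.21 F [-0.6 -0.1 -2. ] w 27.7 t 20.45
d [-0.03   0.982 -1.216] w [ 0.1186 -0.0004  0.0004] maxrows 4.0
```

>>> send_rows --commands '[[[-0.03, 0.6, -0.75, 0.08, 0, 0], [-0.03, 0.6, -0.75, 0.08, 0, 0], [-0.03, 0.78, -1, 0.1186, 0, 0], [-0.03, 0.78, -1, 0.1186, 0, 0], [-0.03, 0.78, -1, 0.1186, 0, 0]]]'

```text
time_s: 21.08
ee_pos: [551.6, -80.4, 111.9]
ee_rot: [-96.8, 89.9, 171.4]
force: [-0.2, -0.3, -1.8]
gripper_width: 27.8
```

Run:
```python
from h import *
plan(*cab(-157.5,-24+0),112,-92)
```

```text
at [551.6 -80.4 111.9] jaw -91.8 tilt 0.12 F [-0.2 -0.3 -1.8] w 27.8 t 21.07
d [-0.    -0.003 -0.317] w [ 0.0005 -0.      0.0003] maxrows 0.5
```

>>> send_rows --commands '[[[0, 0, -0.31, 0, 0, 0], [0.3, 0, -0.31, 0, 0, 0], [0.55, 0, -0.31, 0, 0, 0], [0.75, 0, -0.31, 0, 0, 0], [0.85, 0, -0.31, 0, 0, 0], [0.88, 0, -0.31, 0, 0, 0], [0.89, 0, -0.31, 0, 0, 0]]]'

```text
time_s: 21.95
ee_pos: [553.9, -50.1, 24.3]
ee_rot: [90.3, 89.9, -1.6]
force: [-0.3, 0.0, -2.1]
gripper_width: 28.0
```

>>> send_rows --commands '[[[0.01, 0, 0, 0, 0, 0], [0.017, 0, 0, 0, 0, 0], [0.017, 0, 0, 0, 0, 0]]]'

```text
time_s: 22.32
ee_pos: [553.6, -49.9, 22.5]
ee_rot: [94.6, 90.0, 2.6]
force: [-0.5, 1.0, -1.9]
gripper_width: 27.7
```

>>> send_rows --commands '[[[0, 0, 0, 0, 0, 0], [0, 0, 0, 0, 0, 0], [0, 0, 0, 0, 0, 0], [-0.2, 0, 0, 0, 0, 0], [-0.6, 0, 0, 0, 0, 0], [-1, 0, 0, 0, 0, 0], [-1, 0, 0, 0, 0, 0]]]' --jaw 0.12

```text
time_s: 23.2
ee_pos: [555.8, -50.2, 125.7]
ee_rot: [86.3, 89.6, -5.7]
force: [0.8, 0.5, 0.1]
gripper_width: 40.0
```

Run:
```python
from h import *
p,W=cloud("wrist","w7");p,W=cloud("scene","scene7")
m=obj(p,W,6,60,(300,520,340,460)).astype(np.uint8)
k,l,s,c=cv2.connectedComponentsWithStats(m)
for i in range(1,k):
    if s[i,4]>40: P=W[l==i]; print(P.mean(0).round(),p[l==i].mean(0).round(), [np.round(q,1) for q in cv2.minAreaRect(P[:,:2].astype(np.float32))])
plan(431,397,150)
```

```text
[432. 402.  22.] [80. 75. 74.] [array([431.2, 397.8]), array([31.9, 48.9]), np.float64(55.2)]
at [553.2 -49.9 122.2] jaw -92.0 tilt 0.01 F [-0.5 -0.6 -0.4] w 40.3 t 23.3
d [-0.278 -1.377 -4.424] w [0. 0. 0.] maxrows 7.4
```

View pics/w7.png

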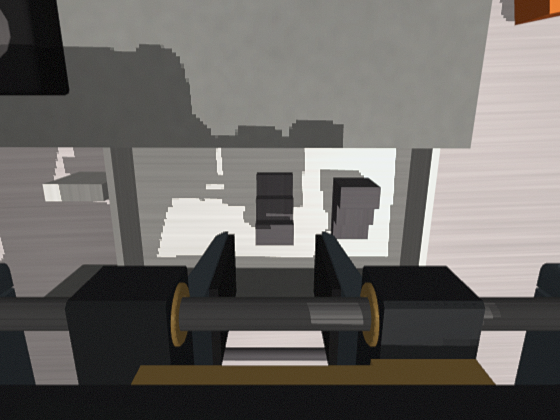

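View pics/scene7.png

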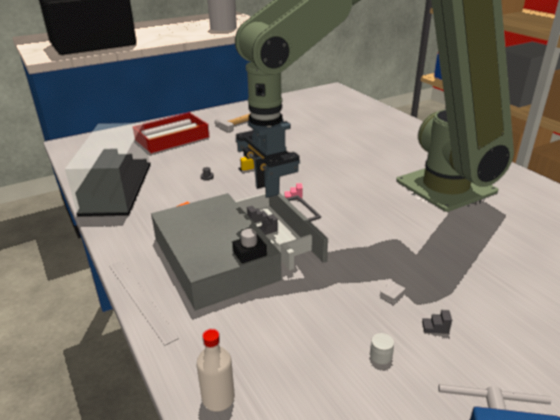

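Both blocks stand in the tray at wrist (275,208) and (356,208). The third is unmoved at (431,397), so I go there, turning on the way.

>>> send_rows --commands '[[[-0.35, -0.3, -0.7, 0, 0, 0], [-0.35, -0.33, -1, 0, 0, 0], [-0.35, -0.33, -1, 0, 0, 0]]]' --jaw -0.3

```text
time_s: 23.68
ee_pos: [522.8, 53.5, 156.5]
ee_rot: [-105.0, 89.9, 163.2]
force: [-0.2, -0.4, -0.3]
gripper_width: 59.3
```

>>> send_rows --commands '[[[0, -0.33, -1, 0, 0, 0], [0, -0.33, -1, 0, 0, 0]]]'

```text
time_s: 23.92
ee_pos: [493.4, 152.6, 155.6]
ee_rot: [-70.4, 89.8, -162.5]
force: [0.5, -0.5, 0.2]
gripper_width: 58.9
```

>>> send_rows --commands '[[[0, -0.33, -1, -0.1, 0, 0], [0, -0.33, -1, -0.1, 0, 0], [0, -0.33, -1, -0.2, 0, 0], [0, -0.33, -1, -0.2, 0, 0], [0, -0.33, -1, -0.3, 0, 0], [0, -0.33, -1, -0.3, 0, 0], [0, -0.33, -1, -0.408, 0, 0], [0, -0.33, -1, -0.408, 0, 0], [0, -0.33, -1, -0.408, 0, 0], [0, -0.33, -1, -0.408, 0, 0], [0, -0.33, -1, -0.408, 0, 0], [0, -0.33, -1, -0.408, 0, 0], [0, -0.33, -1, -0.408, 0, 0], [0, -0.33, -1, -0.408, 0, 0]]]'

```text
time_s: 25.68
ee_pos: [464.8, 252.0, 155.4]
ee_rot: [160.2, 89.8, -144.7]
force: [-0.3, 0.1, -0.3]
gripper_width: 59.4
```

Run:
```python
from h import *
plan(431,390,150,55)
print(now()[2]["qpos"].round(1))
```

```text
at [464.8 252.  155.4] jaw 55.1 tilt 0.2 F [-0.3  0.1 -0.3] w 59.4 t 25.68
d [0.053 1.067 0.939] w [ 0.0003 -0.0005 -0.0002] maxrows 2.3
[ 27.2  16.9 100.7  -0.   62.6 -27.8]
```

>>> send_rows --commands '[[[0, 0.98, 0.93, 0, 0, 0], [0, 0.98, 0.93, 0, 0, 0], [0.03, 0.98, 0.93, 0, 0, 0], [0.03, 0.98, 0.93, 0, 0, 0]]]'

```text
time_s: 26.18
ee_pos: [438.0, 384.8, 152.4]
ee_rot: [176.8, 89.8, -128.3]
force: [0.3, -0.5, -0.2]
gripper_width: 59.4
```

Run:
```python
from h import *
plan(431,397,60,55)
block("w8",431,397)
```

```text
at [438.  384.8 152.4] jaw 54.9 tilt 0.22 F [ 0.3 -0.5 -0.2] w 59.4 t 26.18
d [0.924 0.127 0.063] w [-0.0002 -0.0006 -0.    ] maxrows 1.5
(8, 60) [ 264  153   35   55 1823] [426.1 398.3  25.1] [array([428.9, 396.1]), array([27.9, 48.6]), np.float64(54.9)]
(30, 42) [264 156  35  22 734] [415.7 405.4  35.5] [array([415.8, 405.3]), array([27.5, 16.4]), np.float64(55.5)]
(19, 29) [265 178  33  16 503] [430.  395.4  23.6] [array([430.2, 395.4]), array([27.1, 13.2]), np.float64(55.7)]
(7, 17) [266 193  31  15 455] [443.7 386.5  11.6] [array([443.5, 386.5]), array([26.8, 13.4]), np.float64(54.5)]
```

View pics/w8.png

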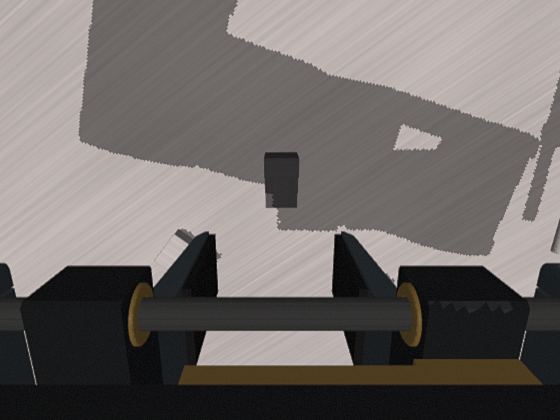

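Block A is at (281,180): centre (428.9,396.1), tall end up-image.

Run:
```python
from h import *
plan(424.8,399,60,55)
```

```text
at [438.2 384.2 152.9] jaw 54.9 tilt 0.19 F [ 0.2 -0.9 -0.8] w 59.0 t 26.23
d [0.929 0.195 0.047] w [-0.0004 -0.0005 -0.    ] maxrows 1.5
```

>>> send_rows --commands '[[[0, 0.195, 0.045, 0, 0, 0], [0.5, 0.195, 0.045, 0, 0, 0], [0.92, 0.195, 0.045, 0, 0, 0], [0.92, 0.195, 0.045, 0, 0, 0]]]'

```text
time_s: 26.72
ee_pos: [422.7, 398.7, 59.7]
ee_rot: [165.8, 89.6, -139.3]
force: [0.8, -0.0, 0.9]
gripper_width: 59.3
```

Run:
```python
from h import *
plan(424.8,399,8,55)
```

```text
at [422.7 398.7  59.7] jaw 54.8 tilt 0.42 F [ 0.8 -0.   0.9] w 59.3 t 26.73
d [ 0.517 -0.016  0.018] w [-0.0005 -0.0011 -0.0003] maxrows 0.8
```

>>> send_rows --commands '[[[0.25, 0, 0, 0, 0, 0], [0.45, 0, 0, 0, 0, 0], [0.53, 0, 0, 0, 0, 0], [0.53, 0, 0, 0, 0, 0]]]'

```text
time_s: 27.22
ee_pos: [425.4, 401.1, 10.3]
ee_rot: [-8.6, 89.9, 46.3]
force: [0.1, -0.2, 0.7]
gripper_width: 59.2
```

>>> send_rows --commands '[[[0, 0, 0, 0, 0, 0], [0, 0, 0, 0, 0, 0], [0, 0, 0, 0, 0, 0], [0, 0, 0, 0, 0, 0], [0, 0, 0, 0, 0, 0]]]' --jaw 1 --force 40

```text
time_s: 27.85
ee_pos: [425.0, 400.8, 9.6]
ee_rot: [-2.5, 90.0, 52.4]
force: [-0.9, -0.3, 2.8]
gripper_width: 27.5
```

>>> send_rows --commands '[[[-0.1, 0, 0, 0, 0, 0], [-0.4, 0, 0, 0, 0, 0], [-0.9, 0, 0, 0, 0, 0], [-1, 0, 0, 0, 0, 0]]]'

```text
time_s: 28.35
ee_pos: [426.5, 402.2, 112.8]
ee_rot: [-12.3, 89.6, 42.5]
force: [0.4, 0.3, -2.8]
gripper_width: 27.5
```

Run:
```python
from h import *
plan(*cab(-157,-24+62),115,88)
```

```text
at [426.5 402.2 112.8] jaw 54.9 tilt 0.41 F [ 0.4  0.3 -2.8] w 27.5 t 28.35
d [-0.034 -3.287 -2.443] w [-0.092   0.001   0.0006] maxrows 6.6
```

>>> send_rows --commands '[[[-0.03, -0.82, -0.61, 0, 0, 0], [-0.03, -0.82, -0.61, 0, 0, 0]]]'

```text
time_s: 28.6
ee_pos: [456.3, 301.5, 111.3]
ee_rot: [169.2, 89.9, -135.9]
force: [0.2, 0.0, -2.6]
gripper_width: 27.8
```

>>> send_rows --commands '[[[-0.03, -0.82, -0.61, 0, 0, 0], [-0.03, -0.82, -0.61, 0, 0, 0]]]'

```text
time_s: 28.85
ee_pos: [488.4, 203.9, 114.2]
ee_rot: [154.8, 89.9, -150.4]
force: [0.2, 0.1, -2.2]
gripper_width: 27.9
```

>>> send_rows --commands '[[[0, -0.82, -0.61, 0, 0, 0], [0, -0.82, -0.61, 0, 0, 0]]]'

```text
time_s: 29.1
ee_pos: [520.5, 107.0, 114.1]
ee_rot: [144.0, 89.9, -161.2]
force: [0.4, 0.1, -3.0]
gripper_width: 27.6
```

Run:
```python
from h import *
plan(*cab(-158,-24+62),112,88)
```

```text
at [520.5 107.  114.1] jaw 54.8 tilt 0.13 F [ 0.4  0.1 -3. ] w 27.6 t 29.1
d [ 0.021 -0.813 -0.573] w [-0.0922 -0.0002 -0.0003] maxrows 3.1
```

>>> send_rows --commands '[[[0, -0.81, -0.57, -0.092, 0, 0], [0, -0.81, -0.57, -0.092, 0, 0], [0.02, -0.81, -0.57, -0.092, 0, 0], [0.02, -0.81, -0.57, -0.092, 0, 0], [0.02, -0.81, -0.57, -0.092, 0, 0]]]'

```text
time_s: 29.72
ee_pos: [553.7, 16.6, 112.6]
ee_rot: [84.9, 89.9, 172.8]
force: [0.5, 0.4, -2.0]
gripper_width: 27.8
```

Run:
```python
from h import *
plan(*cab(-158,-24+62),22,88)
cloud("wrist","w9")
```

```text
at [553.7  16.6 112.6] jaw 87.9 tilt 0.08 F [ 0.5  0.4 -2. ] w 27.8 t 29.73
d [ 0.906 -0.004 -0.034] w [-0.0003  0.     -0.0002] maxrows 1.5
```

View pics/w9.png

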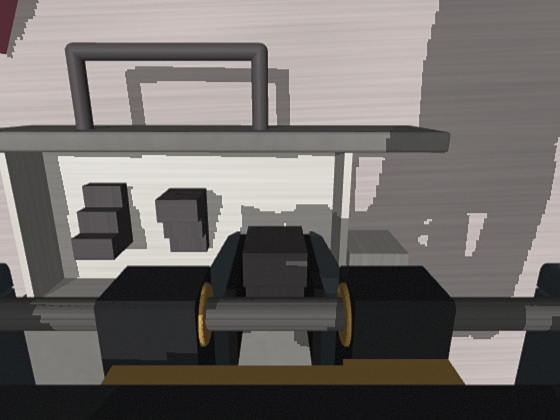

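The held block is clear of the other two, at (100,220) and (183,220), and of the right wall (340). I lower it.

>>> send_rows --commands '[[[0.3, 0, -0.04, 0, 0, 0], [0.55, 0, -0.04, 0, 0, 0], [0.75, 0, -0.04, 0, 0, 0], [0.86, 0, -0.04, 0, 0, 0], [0.9, 0, -0.04, 0, 0, 0], [0.91, 0, -0.04, 0, 0, 0]]]'

```text
time_s: 30.52
ee_pos: [554.6, 12.4, 22.6]
ee_rot: [-82.7, 89.9, 5.3]
force: [0.3, 0.3, -1.9]
gripper_width: 28.0
```

>>> send_rows --commands '[[[0.008, 0, 0, 0, 0, 0], [0.008, 0, 0, 0, 0, 0]]]'

```text
time_s: 30.78
ee_pos: [554.5, 12.3, 21.9]
ee_rot: [-81.4, 89.9, 6.6]
force: [0.0, 0.1, -1.6]
gripper_width: 27.6
```

>>> send_rows --commands '[[[0, 0, 0, 0, 0, 0], [0, 0, 0, 0, 0, 0], [0, 0, 0, 0, 0, 0], [-0.2, 0, 0, 0, 0, 0], [-0.6, 0, 0, 0, 0, 0], [-1, 0, 0, 0, 0, 0], [-1, 0, 0, 0, 0, 0]]]' --jaw 0.12

```text
time_s: 31.65
ee_pos: [556.6, 12.3, 124.8]
ee_rot: [-87.2, 89.6, 0.8]
force: [-0.5, 0.3, -0.5]
gripper_width: 40.2
```

Run:
```python
from h import *
cloud("wrist","w10")
p,W=cloud("side","side10")
p,W=cloud("scene","scene10")
plan(*cab(-157-109,-24),115,-2)
```

```text
at [553.4  12.2 120.6] jaw 88.0 tilt 0.1 F [ 0.9  0.2 -0.7] w 40.2 t 31.8
d [ 0.058  1.075 -0.609] w [ 2.5e-01 -2.0e-04 -2.0e-04] maxrows 8.4
```

View pics/w10.png

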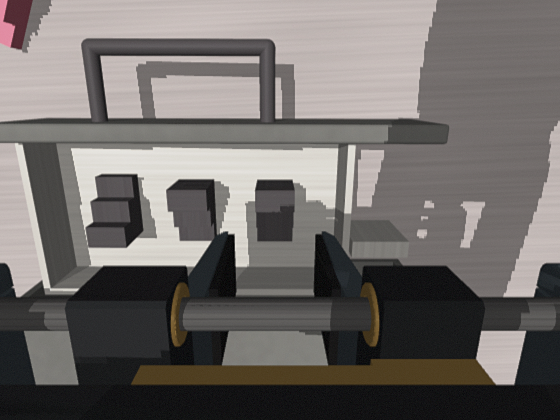

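View pics/side10.png

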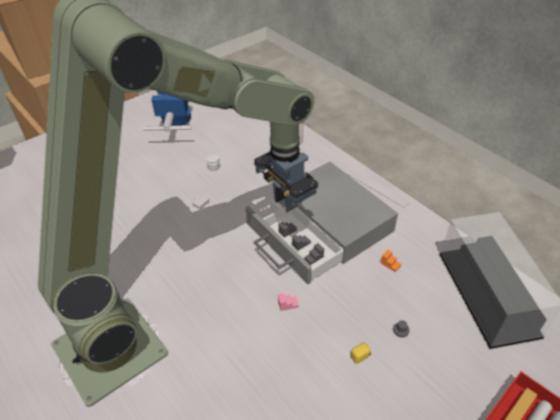

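View pics/scene10.png

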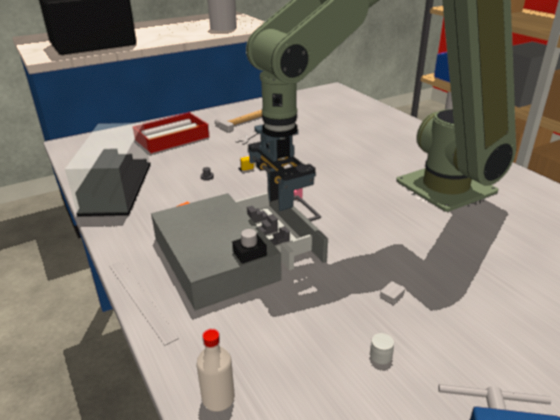

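All three dark blocks stand upright in the tray, no other dark staircase remains on the bench, and the bystanders are where they were. Next I regrip the handle.

>>> send_rows --commands '[[[0, 0.9, -0.5, 0.25, 0, 0], [0, 1, -0.57, 0.25, 0, 0], [0, 1, -0.57, 0.25, 0, 0], [0, 1, -0.57, 0.25, 0, 0], [0, 1, -0.57, 0.25, 0, 0], [0, 1, -0.57, 0.25, 0, 0], [0, 1, -0.57, 0.25, 0, 0], [0, 1, -0.57, 0.25, 0, 0], [0, 1, -0.57, 0.25, 0, 0], [0, 1, -0.57, 0.25, 0, 0]]]'

```text
time_s: 33.05
ee_pos: [451.4, -41.1, 120.2]
ee_rot: [174.2, 89.8, 172.2]
force: [-0.4, -0.4, -0.4]
gripper_width: 39.8
```

Run:
```python
from h import *
p,W=cloud("wrist","w11")
z=W[...,2]; m=(z>48)&(z<58)&(W[...,0]>425)&(W[...,0]<460)&(abs(W[...,1]+48)<40); P=W[m]
print(m.sum(),P.mean(0),np.percentile(P[:,0],[5,50,95]))
plan(443.3,-44.6,110,-2)
```

```text
1548 [442.25492803 -46.26729837  53.49056376] [437.46621163 442.29844538 446.91222962]
at [451.6 -41.1 120.4] jaw -1.9 tilt 0.14 F [ 0.2  0.5 -0.5] w 40.0 t 33.1
d [ 0.104 -0.037 -0.081] w [ 0.0002 -0.0004 -0.    ] maxrows 0.2
```

View pics/w11.png

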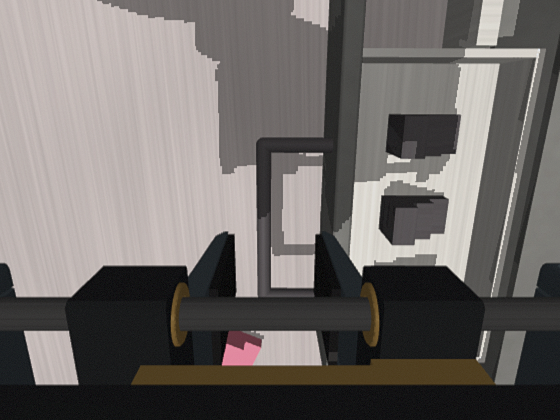

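The bar is at column 264 and needs a shift of about 9 mm; then I lower and grip.

>>> send_rows --commands '[[[0, -0.035, -0.09, 0, 0, 0], [0, -0.035, -0.09, 0, 0, 0], [0.35, -0.035, -0.09, 0, 0, 0], [0.7, -0.035, -0.09, 0, 0, 0], [0.88, -0.035, -0.09, 0, 0, 0], [0.88, -0.035, -0.09, 0, 0, 0]]]'

```text
time_s: 33.85
ee_pos: [442.1, -44.3, 32.5]
ee_rot: [172.6, 89.8, 170.6]
force: [-0.4, 0.4, 0.5]
gripper_width: 40.0
```

>>> send_rows --commands '[[[0, 0, 0, 0, 0, 0], [0, 0, 0, 0, 0, 0], [0, 0, 0, 0, 0, 0], [0, 0, 0, 0, 0, 0], [0, 0, 0, 0, 0, 0]]]' --jaw 1 --force 30

```text
time_s: 34.48
ee_pos: [443.5, -44.4, 34.0]
ee_rot: [1.4, 89.9, -0.7]
force: [-1.0, 0.3, 5.8]
gripper_width: 8.9
```

>>> send_rows --commands '[[[0, 0, 0.04, 0, 0, 0], [0, 0, 0.12, 0, 0, 0], [0, 0, 0.22, 0, 0, 0], [0, 0, 0.32, 0, 0, 0], [0, 0, 0.42, 0, 0, 0], [0, 0, 0.52, 0, 0, 0], [0, 0, 0.62, 0, 0, 0], [0, 0, 0.72, 0, 0, 0], [0, 0, 0.82, 0, 0, 0], [0, 0, 0.91, 0, 0, 0], [0, 0, 0.97, 0, 0, 0], [0, 0, 1, 0, 0, 0], [0, 0, 1, 0, 0, 0]]]'

```text
time_s: 36.1
ee_pos: [544.1, -48.2, 34.0]
ee_rot: [-11.1, 89.9, -13.1]
force: [0.2, -1.3, 4.5]
gripper_width: 9.2
```

>>> send_rows --commands '[[[0, 0, 0.03, 0, 0, 0], [0, 0, 0.05, 0, 0, 0], [0, 0, 0.07, 0, 0, 0], [0, 0, 0.08, 0, 0, 0], [0, 0, 0.085, 0, 0, 0], [0, 0, 0.085, 0, 0, 0]]]'

```text
time_s: 36.85
ee_pos: [551.7, -48.5, 34.0]
ee_rot: [-33.8, 90.0, -35.8]
force: [-1.2, -1.8, 5.7]
gripper_width: 9.0
```

>>> send_rows --commands '[[[0, 0, 0.01, 0, 0, 0], [0, 0, 0.015, 0, 0, 0], [0, 0, 0.02, 0, 0, 0], [0, 0, 0.02, 0, 0, 0]]]'

```text
time_s: 37.35
ee_pos: [552.1, -48.5, 34.0]
ee_rot: [-171.9, 89.8, -173.9]
force: [-3.5, -1.9, 9.4]
gripper_width: 9.6
```

>>> send_rows --commands '[[[0, 0, 0.015, 0, 0, 0], [0, 0, 0.03, 0, 0, 0], [0, 0, 0.03, 0, 0, 0]]]'

```text
time_s: 37.72
ee_pos: [552.0, -48.5, 33.9]
ee_rot: [-178.1, 89.5, 180.0]
force: [-11.3, -2.1, 15.7]
gripper_width: 9.2
```

Force grows with no further motion, so the drawer is home at its stop. Releasing.

>>> send_rows --commands '[[[0, 0, -0.03, 0, 0, 0], [0, 0, -0.03, 0, 0, 0], [0, 0, -0.03, 0, 0, 0], [0, 0, -0.03, 0, 0, 0], [-0.3, 0, -0.03, 0, 0, 0], [-0.8, 0, -0.03, 0, 0, 0], [-1, 0, -0.03, 0, 0, 0], [-1, 0, -0.03, 0, 0, 0]]]' --jaw 0.12

```text
time_s: 38.72
ee_pos: [554.8, -48.3, 134.9]
ee_rot: [-2.1, 89.8, -4.1]
force: [0.6, 1.2, 0.3]
gripper_width: 39.9
```

Run:
```python
from h import *
p,W=cloud("wrist","w12")
z=W[...,2]; m=(z>48)&(z<58)&(W[...,0]>535)&(W[...,0]<568)&(abs(W[...,1]+48)<40); P=W[m]
print(m.sum(),P.mean(0),np.percentile(P[:,0],[5,50,95]))
plan(*cab(-40,117),180,88)
```

```text
1443 [551.15246115 -46.29952748  53.42393616] [546.25714105 551.1518679  555.99688771]
at [553.7 -48.2 133.4] jaw -2.0 tilt 0.04 F [ 0.   0.7 -0.7] w 40.3 t 38.77
d [-0.465  1.405  1.161] w [-2.5e-01  1.0e-04  1.0e-04] maxrows 8.4
```

View pics/w12.png

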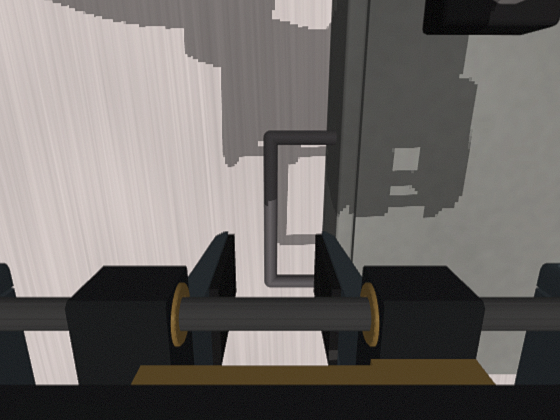

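The drawer front is flush and the bar is at x=551, as when it was held against the stop. Next is the final press.

>>> send_rows --commands '[[[-0.46, 0.5, 0.3, 0, 0, 0], [-0.46, 1, 0.9, -0.1, 0, 0], [-0.46, 1, 0.9, -0.25, 0, 0], [-0.46, 1, 0.9, -0.25, 0, 0], [-0.46, 1, 0.9, -0.25, 0, 0], [-0.46, 1, 0.9, -0.25, 0, 0], [-0.46, 1, 0.9, -0.25, 0, 0], [-0.46, 1, 0.9, -0.25, 0, 0], [-0.46, 1, 0.9, -0.25, 0, 0], [-0.46, 1, 0.9, -0.25, 0, 0], [-0.46, 1, 0.9, -0.25, 0, 0]]]' --jaw 1

```text
time_s: 40.15
ee_pos: [646.2, 48.5, 177.3]
ee_rot: [93.4, 89.8, -178.6]
force: [-0.7, -0.2, 0.1]
gripper_width: 0.5
```

Run:
```python
from h import *
plan(*cab(-40,117),140,88)
```

```text
at [646.2  48.5 177.3] jaw 87.9 tilt 0.21 F [-0.7 -0.2  0.1] w 0.5 t 40.15
d [ 0.372 -0.271  0.406] w [-0.0001 -0.     -0.0006] maxrows 1.0
```

>>> send_rows --commands '[[[0, -0.27, 0.4, 0, 0, 0], [0, -0.27, 0.4, 0, 0, 0], [0.2, -0.27, 0.4, 0, 0, 0], [0.37, -0.27, 0.4, 0, 0, 0], [0.37, -0.27, 0.4, 0, 0, 0], [0.37, -0.27, 0.4, 0, 0, 0]]]'

```text
time_s: 40.9
ee_pos: [675.6, 87.3, 142.8]
ee_rot: [-79.9, 90.0, 8.1]
force: [-0.2, 0.4, -0.3]
gripper_width: 0.4
```

Run:
```python
from h import *
plan(*cab(-40,117),110,88)
```

```text
at [675.6  87.3 142.8] jaw 88.0 tilt 0.03 F [-0.2  0.4 -0.3] w 0.4 t 40.9
d [0.328 0.01  0.008] w [-0.0001  0.      0.0001] maxrows 0.5
```

>>> send_rows --commands '[[[0.04, 0, 0, 0, 0, 0], [0.08, 0, 0, 0, 0, 0], [0.12, 0, 0, 0, 0, 0], [0.16, 0, 0, 0, 0, 0], [0.2, 0, 0, 0, 0, 0], [0.24, 0, 0, 0, 0, 0], [0.28, 0, 0, 0, 0, 0], [0.31, 0, 0, 0, 0, 0], [0.325, 0, 0, 0, 0, 0], [0.332, 0, 0, 0, 0, 0], [0.332, 0, 0, 0, 0, 0]]]'

```text
time_s: 42.28
ee_pos: [675.5, 87.6, 110.3]
ee_rot: [-77.3, 89.9, 10.7]
force: [-1.3, -0.1, 7.0]
gripper_width: 0.4
```

>>> send_rows --commands '[[[0.008, 0, 0, 0, 0, 0], [0.01, 0, 0, 0, 0, 0], [0.01, 0, 0, 0, 0, 0]]]'

```text
time_s: 42.65
ee_pos: [675.5, 87.6, 110.3]
ee_rot: [-81.4, 89.9, 6.6]
force: [-3.2, -0.4, 11.0]
gripper_width: 0.9
```

At the stop again, so I lift off.

>>> send_rows --commands '[[[-0.05, 0, 0, 0, 0, 0], [-0.1, 0, 0, 0, 0, 0], [-0.15, 0, 0, 0, 0, 0], [-0.22, 0, 0, 0, 0, 0], [-0.4, 0, 0, 0, 0, 0], [-0.7, 0, 0, 0, 0, 0], [-0.95, 0, 0, 0, 0, 0], [-0.95, 0, 0, 0, 0, 0], [-0.95, 0, 0, 0, 0, 0]]]'

```text
time_s: 43.78
ee_pos: [674.9, 87.5, 202.6]
ee_rot: [93.2, 89.9, -178.8]
force: [-0.4, 0.4, 0.4]
gripper_width: 0.3
```

Run:
```python
from h import *
for n in ["scene","side"]:
    p,W=cloud(n,n+"13"); z=W[...,2]
    m=(z>110)&(z<145)&(np.hypot(W[...,0]-674,W[...,1]-88)<22)
    print(n,m.sum(),np.percentile(z[m],[50,80,95]).round(1))
    m=(z>48)&(z<60)&(W[...,0]>530)&(W[...,0]<565)&(abs(W[...,1]+48)<40)
    print(m.sum(),np.percentile(W[m][:,0],[5,50,95]))
    m=obj(p,W,6,60).astype(np.uint8)
    k,l,s,c=cv2.connectedComponentsWithStats(m)
    for i in range(1,k):
        if 60<s[i,4]<700:
            P=W[l==i]; print(" obj",s[i,:2],[np.round(q,1) for q in cv2.minAreaRect(P[:,:2].astype(np.float32))])
plan(0,0,0)
```

```text
scene 153 [118.3 119.7 121. ]
83 [549.95648344 554.29466914 558.40366362]
 obj [131 161] [array([ 766.3, -436.5]), array([143.2,   6.8]), np.float64(61.4)]
 obj [200 167] [array([ 570. , -405.9]), array([37.5, 36.9]), np.float64(86.4)]
 obj [285 183] [array([ 405.9, -174.5]), array([37.5, 47.3]), np.float64(60.1)]
 obj [247 206] [array([567.4, -44.1]), array([122.9,  39.9]), np.float64(87.4)]
 obj [380 281] [array([440.2, 281.2]), array([47.8, 36.1]), np.float64(18.0)]
 obj [370 333] [array([568. , 399.5]), array([40.7, 40.2]), np.float64(10.4)]
side 86 [119.1 121.3 122.7]
89 [547.79034862 551.83622828 557.22274784]
 obj [207 154] [array([568. , 394.5]), array([43.8, 41.2]), np.float64(76.3)]
 obj [192 194] [array([442.7, 281.2]), array([53.9, 45.3]), np.float64(9.1)]
 obj [381 249] [array([ 702.8, -255.3]), array([32.4, 50.4]), np.float64(12.3)]
 obj [449 263] [array([ 767.4, -437.9]), array([141.7,   9.2]), np.float64(61.5)]
 obj [278 293] [array([ 407., -177.]), array([31.7, 48.8]), np.float64(63.8)]
 obj [393 320] [array([ 566.2, -411.1]), array([37.2, 38.7]), np.float64(10.5)]
 obj [351 342] [array([ 443.3, -397.3]), array([29.1, 49.6]), np.float64(82.4)]
at [674.7  87.5 201.8] jaw 88.0 tilt 0.15 F [ 0.2 -0.5 -0.2] w 0.5 t 43.88
d [ 2.036  6.707 -1.109] w [0. 0. 0.] maxrows 11.4
```

View pics/side13.png

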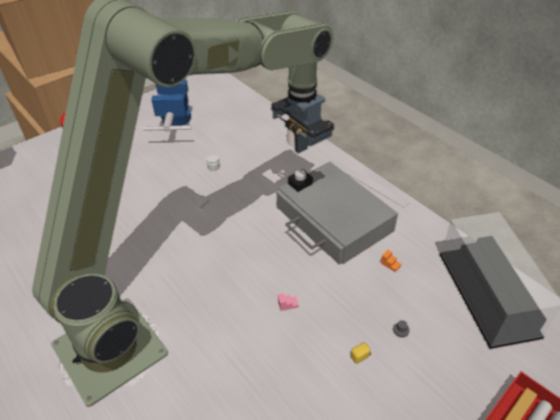

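The button stays down at about 119 mm, the drawer is shut, and the bystanders have not moved.

```bash
python3 -c "
from workcell import env
env.job_done()"
```

```text
the job is handed in; nothing more can be done
```

All three dark step blocks on the bench are now in the drawer, and it is shut and latched. I found three of the possible four. The job took about 44 s of the 210 s allowed, and the hand-in gives no verdict.

- **Latch release:** I pressed the button to its stop once. Its top then read about 130 mm, so it was released.
- **Drawer open:** I pulled the drawer open by its handle to about 109 mm of its 112 mm travel.
- **Blocks:** I stood the three upright in the tray, and pictures confirmed all three before closing.
- **Drawer home:** I pushed until the force rose to 11 N in x with no further movement. The handle was then at x ≈ 552, the same as at the start.
- **Relatch:** I pressed the button to its stop once more, and its top now stays at about 119 mm, which is latched.

In the last pictures no dark step block is left on the bench. The plate, boss, tin, tape and the pink and orange look-alikes are within a few millimetres of where they started, which is about the measuring error. The arm is raised clear of everything. I did not pull on the drawer to test the lock; the button height is the evidence for it. No check failed or disagreed.

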